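Weigh two bottles against each other and seat the heavier

ROBOT

A 6-joint arm with a two-finger parallel gripper is mounted at the origin on a cart in front of the work surface, level with it; the furniture and walls round the work are solid. World frame = base frame: x ahead of the robot, y to its left, z up, the work surface at z = 0. Lengths are in m, angles in rad, forces in N, time in s.
With the tool pointing down it reaches from about 0.275 to 1 m from the base axis. Payload 8.4 kg.
Tool frame: the origin (TCP) lies at the very end of the fingers, on their centre line; the grasp point (between the pads) lies 19 mm behind it (ctrl.grip_depth is the distance from the TCP to the grasp point, in m); z points along the fingers, y is the line along which they close (so a half turn about z gives the same grasp; the last joint's range is limited). The gripper opens to 85 mm and grips with 20 to 120 N. Pads are 22 mm wide; open, the fingers measure 114 mm over their backs; the gripper's body (76 mm by 85 mm) begins 54 mm behind the grasp point. The pads swing forward as they close: fully open they stand 13 mm farther back than shut.
Start: joints at [-1.226, 0.353, 1.633, -0, 1.155, -0.002], TCP at [0.212, -0.588, 0.192] pointing down, gripper open.
Joint ranges: [-2.63, 2.63], [-0.92, 2.1], [0.06, 2.66], [-1.3, 4.44], [0, 2.69], [-3.02, 3.02]. Speed limits (rad/s): [2.22, 2.22, 2.79, 3.14, 3.14, 3.14].

INTERFACE

Orientations are given as a rotation vector (axis times angle).
In Python, from station import ctrl gives the robot as it stands. The module is installed in compiled form; this text tells all that it offers.
- The arm moves only by the shell command python3 -m crank 'ROWS' [FORCE]. ROWS is JSON, a list of rows, each a list of 3 entries, a list of its own where there are three numbers: the shift along the tool's x, y, z in mm, then the turn about the tool's z in rad, then the opening, from 0 (shut) to 1 (fully open). A call has 1 to 8 rows; each row shifts and turns the commanded pose from where the row before left it, along the tool's axes as they then stand; what a row does not reach is not made up. A row lasts 1/12 s, in which the tool goes at most 41.7 mm and 7.16 degrees, less where a joint would pass 70% of its speed; a pose out of reach is approached as far as the arm can. A call with a gripper value outside its range is refused whole. The fingers move at their own pace and stop on an object; FORCE is the grip in N (left out, the last holds). Time passes only in rows, so rows that do not move let the fingers close. It gives the time, the measured TCP pose, the force, the opening and the grip force at its end, in the units of the state.
- ctrl.get_obs(): the state, without advancing time (a new reading comes with each control period).
- ctrl.camera(name): name is "scene" or "side" or "wrist"; returns a dict with "pixels" (400x640x3 uint8, red, green, blue), "range_z" (400x640 float32, m along the optical axis (not along the pixel's ray), 0 where there is no reading), "fx", "fy", "cx", "cy" (pixels), "rvec" (rotation vector, rad) and "tvec" (3), from world to camera coordinates, as OpenCV has them. Camera axes: x right, y down, z forward; pixel columns grow to the right and rows downward; lengths in m; the calibration is good to about 2 mm. A picture is of the moment at which its call begins.
- ctrl.finish_job(): hands the job in; it is judged then, once.
Trained networks look in a picture, given as the dict that the camera call returned (one of the last four; its "shot" number tells which), for a name from the list of things; names that differ only in an ending like _2 or _b are one class to them, and where a whole thing is asked for, a point or a joint stands for the part that bears it (a point fixed in the world has none). Each returns a list of dicts, best first, with "conf" (0 to 1); they miss things now and then, are a little off and sometimes report something else, mostly with a low value. They report only what shows in the picture. A call takes as long as a camera call. They do not tell look-alikes from the thing itself.
- ctrl.search_frame(thing, picture): "uv" ([column, row] in pixels, amid what is visible of it).
The state is a dict: "time_s": time; "joint_positions": joint angles; "dq": joint speeds; "joint_torque": joint torques, N m; "eef_pos": TCP position; "tcp_rot": TCP orientation; "wrist_force": force on the tool from outside, world axes, zero at the start; "ft_torque": the same for the moment, N m; "width": finger opening in m; "grasp_force": force on a finger pad.
Only numpy, scipy, OpenCV 4.12 (cv2) and the standard library are available. Lean on these libraries where they do the work, as an engineer would, in place of code of your own. Each camera call takes 0.05 s, during which the arm holds its last target. There are 200 camera calls.

TASK

Two identical-looking sealed bottles hold different amounts: stand them gently on opposite pans of the balance, let go of both and let the beam show which is heavier. Then set the heavier bottle upright in the aluminium nest and press it down until the sprung seat under it is home (it begins to give at about 10 N and is home by about 12 N; never press with more than 20 N), and leave the lighter bottle standing on its pan. Do not press on the nest's seat with anything but that bottle, and do not disturb the other things on the bench.

Things in the scene. Friction and masses are not known exactly. Their poses are not given: they have to be found in the camera images.
- bottle_a: White sealed plastic bottle with a brown-banded label, round, 48 mm diameter, 88 mm tall with its screw cap; the straight body from 5 to 70 mm above the base is the place to grip. Origin at the centre of its underside, z up. It weighs 0.12 kg. Starts upright on the bench.
- bottle_b: The other bottle, identical in look and size; origin likewise. Its weight is not known (0.05 to 0.19 kg): it may be lighter or heavier than bottle_a.
- balance: White equal-arm balance, fixed to the bench, base 100 x 250 x 16 mm; origin at the centre of its underside, its y axis along the beam (left pan at +y, right pan at -y), its x axis pointing to the back. Arm length 110 mm. A small scale plate with a red pointer stands 101 mm high in the middle between the pans. The pans are flat steel discs of 84 mm diameter which a parallel linkage keeps level, so where a bottle stands on its pan does not matter.
- pan_left_top (a point): Centre of the top face of the left pan (65 mm above the bench when the beam is level; 11 mm higher or lower at the ends of its swing).
- pan_right_top (a point): Centre of the top face of the right pan (as the left).
- beam (a joint): Angle of the balance beam, rad: 0 level, positive = left pan (+y) up and right pan down, stops at -0.10 and +0.10. Nearly free: a loaded beam swings to the heavier side in about a second.
- nest: Aluminium bottle nest, fixed to the bench: square block 84 x 84 x 48 mm with an upright round bore of 54 mm diameter with a chamfered mouth; a small black knob at the middle of its front side is only for show. Origin at the centre of its underside.
- nest_mouth (a point): Centre of the bore's mouth, on the top face of the nest, 48 mm above the bench. The orange seat disc's face, up and unloaded, lies 5 to 23 mm below this point, differently each time, and is not measured. The seat stands on a rubber mount that yields 0.2 mm per newton (2 to 3 mm while pressing) and springs back when the push ends.
- seat (a joint): Travel of the orange seat disc relative to its mount, m: 0 up, 0.006 home (a stop). On its mount the seat begins to slide at about 10 N, needs about 12 N at the end of its 6 mm and, being stiff, stays where it was pressed.
- timer: White bench timer lying flat, 66 x 66 x 18 mm; origin at the centre of its underside. Leave alone.
- dish: Closed petri dish, 58 mm diameter, 14 mm high; origin at the centre of its underside. Leave alone.
- beaker: Clear beaker, 72 mm diameter, 90 mm high; origin at the centre of its underside. Leave alone.
- marker: Blue marker pen lying flat, 132 mm long, 14 mm thick; origin under its middle. Leave alone.
Not all that is in view belongs to the job. Leave any purple look-alike of the bottle_a alone.

How it is judged:
By the outcome, as a careful person would: the job done as asked, in the order asked, and still so for the second after the job is handed in, with the robot touching nothing.
It also fails if it takes over 70 s, if anything falls off the work surface, if the arm or the gripper's body presses on something with over 40 N, if the wrist force passes 120 N, or if a joint passes its speed limit or range.

## Working session

There is one attempt and no reset: what is moved stays moved. The work goes in short steps, Python scripts to look and compute and a shell command to move; the robot and the scene stay as the last step left them, time stands still between calls to the robot, and variables do not carry over. Pictures are saved under pics/ and viewed, at most 10 in all, crops included, and the job is handed in when it is done.

```bash
mkdir -p pics; cat > h.py <<'E'
import numpy as np, cv2
from station import ctrl
def world(c,u,v,z=None):
    R,_=cv2.Rodrigues(np.array(c["rvec"],float)); t=np.array(c["tvec"],float).ravel()
    d=np.array([(u-c["cx"])/c["fx"],(v-c["cy"])/c["fy"],1.])
    if z is None:
        r=c["range_z"][int(round(v)),int(round(u))]; return R.T@(d*r-t)
    o=-R.T@t; w=R.T@d; return o+w*(z-o[2])/w[2]
def cloud(c):
    R,_=cv2.Rodrigues(np.array(c["rvec"],float)); t=np.array(c["tvec"],float).ravel()
    r=c["range_z"]; v,u=np.mgrid[:400,:640]
    p=np.stack([(u-c["cx"])/c["fx"]*r,(v-c["cy"])/c["fy"]*r,r],-1)
    w=(p-t)@R; w[r==0]=np.nan; return w
def save(c,n): cv2.imwrite("pics/"+n,c["pixels"][:,:,::-1])
E
python3 - <<'E'
from h import *
np.set_printoptions(precision=3,suppress=True)
for n in("scene","side"):
    c=ctrl.camera(n); save(c,n+"0.png")
    for th in("bottle_a","balance","pan_left_top","pan_right_top","nest","timer","dish","beaker","marker"):
        for d in ctrl.search_frame(th,c):
            if d["conf"]>.3: print(n,th,round(d["conf"],2),np.round(d["uv"]),world(c,*d["uv"]))
o=ctrl.get_obs(); print(o)
E
```

```text
scene bottle_a 0.95 [353. 215.] [0.446 0.052 0.068]
scene bottle_a 0.77 [397. 231.] [0.34  0.046 0.059]
scene bottle_a 0.74 [332. 268.] [0.43  0.202 0.065]
scene bottle_a 0.44 [301. 207.] [0.581 0.059 0.041]
scene balance 0.59 [304. 202.] [0.579 0.043 0.043]
scene pan_left_top 0.72 [280. 218.] [0.596 0.129 0.066]
scene pan_right_top 0.93 [325. 166.] [ 0.582 -0.082  0.062]
scene nest 0.6 [340. 145.] [ 0.605 -0.241  0.014]
scene nest 0.56 [378. 146.] [ 0.492 -0.254  0.038]
scene timer 0.81 [402. 188.] [ 0.38  -0.139  0.017]
scene dish 0.73 [342. 144.] [ 0.605 -0.251  0.01 ]
scene marker 0.74 [320. 348.] [0.391 0.341 0.008]
side bottle_a 0.88 [331. 259.] [0.435 0.203 0.078]
side bottle_a 0.74 [321. 174.] [ 0.605 -0.241  0.01 ]
side bottle_a 0.71 [376. 230.] [0.35  0.048 0.068]
side bottle_a 0.66 [343. 227.] [0.445 0.053 0.057]
side balance 0.9 [306. 219.] [0.57  0.019 0.021]
side pan_left_top 0.87 [282. 229.] [0.602 0.125 0.066]
side pan_right_top 0.87 [314. 188.] [ 0.581 -0.087  0.063]
side nest 0.7 [353. 172.] [ 0.492 -0.258  0.034]
side timer 0.84 [380. 204.] [ 0.37  -0.135  0.016]
side dish 0.64 [321. 174.] [ 0.605 -0.241  0.01 ]
side dish 0.46 [297. 217.] [0.589 0.042 0.045]
side marker 0.7 [328. 326.] [0.397 0.348 0.009]
side marker 0.6 [282. 233.] [0.596 0.139 0.063]
{'time_s': 1.0, 'joint_positions': array([-1.226,  0.353,  1.633,  0.   ,  1.155, -0.002]), 'dq': array([-0.001,  0.001,  0.001,  0.   ,  0.001,  0.001]), 'joint_torque': array([  0.   , -60.519, -34.244,   0.   ,   0.001,   0.   ]), 'eef_pos': array([ 0.212, -0.588,  0.192]), 'tcp_rot': array([-3.094, -0.542, -0.   ]), 'wrist_force': array([-0.44 ,  0.094, -0.295]), 'ft_torque': array([-0.025, -0.032, -0.003]), 'grasp_force': 0.0, 'width': 0.0857010497395014}
```

View pics/scene0.png

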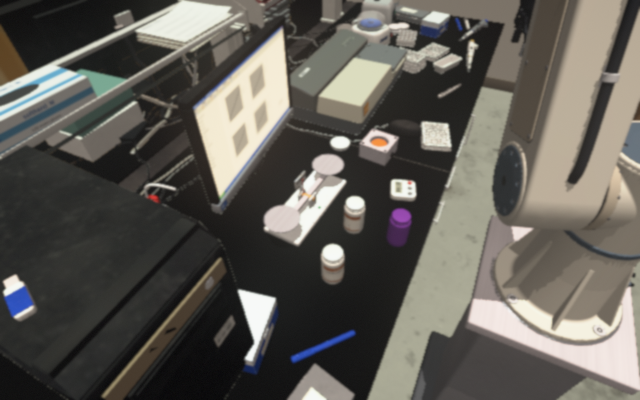

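```bash
python3 - <<'E'
from h import *
c=ctrl.camera("side"); 
im=c["pixels"][140:340,250:450,::-1]
cv2.imwrite("pics/crop1.png",cv2.resize(im,(600,600),interpolation=cv2.INTER_CUBIC))
E
```

```text
(no output)
```

View pics/crop1.png

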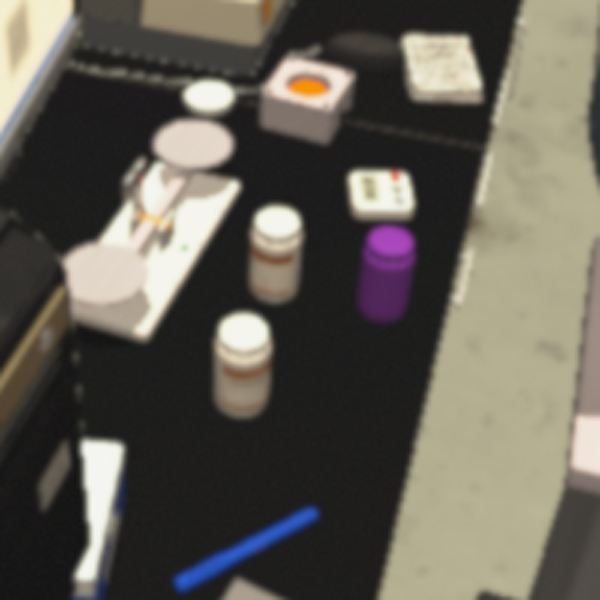

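The scene view shows two white brown-banded bottles at (353,215) and (332,268). Three things could be mistaken for them: the purple look-alike at (397,231), the dish at (341,143) and the timer at (403,189). I choose the two white ones, which the crop confirms by their brown bands. The nest, with its orange seat, is at (380,143). The pans are at (328,165) and (283,219). Next I measure them precisely and look for the beaker.

```bash
python3 - <<'E'
from h import *
np.set_printoptions(precision=4,suppress=True)
cl={n:ctrl.camera(n) for n in("scene","side")}
W=np.concatenate([cloud(c).reshape(-1,3) for c in cl.values()]); W=W[np.isfinite(W[:,0])]
def circ(n,p,zlo,zhi,r):
    for k,c in cl.items():
        w=cloud(c).reshape(-1,3); m=(np.hypot(w[:,0]-p[0],w[:,1]-p[1])<r)&(w[:,2]>zlo)&(w[:,2]<zhi)
        q=w[m]
        if len(q)<5: print(n,k,len(q)); continue
        (x,y),rr=cv2.minEnclosingCircle(q[:,:2].astype(np.float32))
        print(n,k,len(q),"mean",q.mean(0),"enc",x,y,rr,"rect",cv2.minAreaRect(q[:,:2].astype(np.float32)))
circ("b1",(.45,.05),.08,.1,.045); circ("b2",(.435,.203),.08,.1,.045); circ("purple",(.345,.047),.08,.1,.045)
circ("b1all",(.45,.05),.02,.1,.045); circ("b2all",(.435,.203),.02,.1,.045)
circ("panL",(.6,.13),.05,.085,.07); circ("panR",(.582,-.085),.05,.085,.07)
circ("nest",(.49,-.255),.042,.056,.09); circ("seat",(.49,-.255),.015,.042,.025)
circ("base",(.585,.02),.008,.025,.17);circ("timer",(.37,-.135),.01,.03,.06)
# height map
m=(W[:,0]>.22)&(W[:,0]<.8)&(abs(W[:,1])<.5)&(W[:,2]>-.02)&(W[:,2]<.4)
q=W[m]; H=np.zeros((500,300)); 
for x,y,z in q:
    i=int((.5-y)*500); j=int((x-.2)*500)
    if 0<=i<500 and 0<=j<300: H[i,j]=max(H[i,j],z)
im=cv2.applyColorMap((np.clip(H/.15,0,1)*255).astype(np.uint8),cv2.COLORMAP_JET)
cv2.imwrite("pics/hm.png",cv2.rotate(im,cv2.ROTATE_90_COUNTERCLOCKWISE)) 
E
```

```text
b1 scene 225 mean [0.4503 0.0336 0.0873] enc 0.45099297165870667 0.030817054212093353 0.021765928715467453 rect ((0.4504871368408203, 0.03094605728983879), (0.04119487851858139, 0.04051027446985245), 74.38632202148438)
b1 side 126 mean [0.4529 0.0346 0.0859] enc 0.45302385091781616 0.032194167375564575 0.02147037722170353 rect ((0.45370057225227356, 0.03291470184922218), (0.039487022906541824, 0.040560197085142136), 47.62107467651367)
b2 scene 305 mean [0.4384 0.1833 0.0874] enc 0.4395350217819214 0.181186243891716 0.02191576175391674 rect ((0.43940219283103943, 0.18118904531002045), (0.039315465837717056, 0.042096927762031555), 23.971153259277344)
b2 side 172 mean [0.4412 0.184  0.0859] enc 0.4415464997291565 0.18162599205970764 0.02173578180372715 rect ((0.4422075152397156, 0.18230721354484558), (0.04121539369225502, 0.040968697518110275), 56.037933349609375)
purple scene 247 mean [0.3422 0.0261 0.0871] enc 0.3427608013153076 0.02345595322549343 0.021416591480374336 rect ((0.34280848503112793, 0.024510333314538002), (0.03990990296006203, 0.04042854160070419), 73.2149429321289)
purp
[... 3051 characters left out ...]
8881013393402), 86.76960754394531)
base side 1150 mean [0.5662 0.0255 0.0143] enc 0.5661671757698059 0.016990143805742264 0.1375543177127838 rect ((0.5335147380828857, 0.02394835650920868), (0.2520478069782257, 0.20854370296001434), 85.787353515625)
timer scene 427 mean [ 0.377  -0.1363  0.016 ] enc 0.3779451251029968 -0.13920223712921143 0.040423206984996796 rect ((0.37741518020629883, -0.13922592997550964), (0.06469407677650452, 0.06668426096439362), 17.927288055419922)
timer side 246 mean [ 0.3798 -0.1348  0.0143] enc 0.37923377752304077 -0.13631683588027954 0.04012986272573471 rect ((0.3793092370033264, -0.13612854480743408), (0.06557289510965347, 0.06675275415182114), 21.31962013244629)
```

View pics/hm.png

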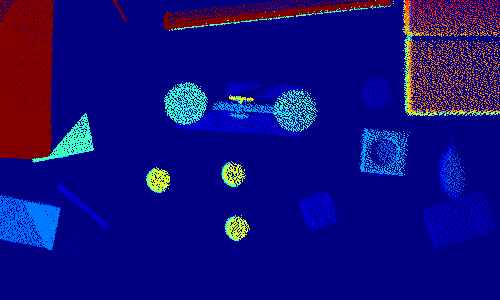

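The height map shows the bottles at (0.451,0.033) and (0.440,0.183) with cap height 0.087, the pans at (0.593,0.128) and (0.580,-0.091) at 0.065, and the nest at (0.497,-0.269) at 0.047. All match the sizes given. I turn the tool square to the world and fly over to the first bottle.

```bash
python3 -m crank '[[[0,0,0],0.116,1],[[0,0,0],0.116,1],[[0,0,0],0.116,1],[[15,-38,0],0,1],[[15,-38,0],0,1],[[15,-38,0],0,1],[[15,-38,0],0,1],[[15,-38,0],0,1]]' 
python3 -m crank '[[[15,-38,0],0,1],[[15,-38,0],0,1],[[15,-38,0],0,1],[[15,-38,0],0,1],[[15,-38,0],0,1],[[15,-38,0],0,1],[[15,-38,0],0,1],[[15,-38,0],0,1]]' 
python3 -m crank '[[[15,-38,0],0,1],[[15,-38,0],0,1],[[15,-38,0],0,1],[[0,0,0],0,1],[[0,0,0],0,1]]'
python3 - <<'E'
from h import *
np.set_printoptions(precision=4,suppress=True)
o=ctrl.get_obs();print(o["time_s"],o["eef_pos"],cv2.Rodrigues(o["tcp_rot"])[0],o["wrist_force"])
c=ctrl.camera("wrist");save(c,"w1.png")
w=cloud(c).reshape(-1,3)
for p in((.451,.033),(.440,.183)):
    m=(np.hypot(w[:,0]-p[0],w[:,1]-p[1])<.045)&(w[:,2]>.08)&(w[:,2]<.1);q=w[m]
    if len(q)>9: print(len(q),q.mean(0),cv2.minEnclosingCircle(q[:,:2].astype(np.float32)))
for n in("scene","side"):
    c=ctrl.camera(n)
    for d in ctrl.search_frame("beaker",c): print(n,d,world(c,*d["uv"]))
E
```

```text
time_s: 1.82
eef_pos: [0.2879, -0.3962, 0.1918]
tcp_rot: [3.141, -0.003, 0.0]
wrist_force: [0.8, 0.3, 0.4]
width: 0.0854
grasp_force: 0.0
time_s: 2.48
eef_pos: [0.4085, -0.0921, 0.1922]
tcp_rot: [3.141, -0.002, 0.002]
wrist_force: [1.2, -0.7, 0.9]
width: 0.0855
grasp_force: 0.0
time_s: 2.9
eef_pos: [0.4536, 0.0218, 0.1918]
tcp_rot: [3.142, 0.005, 0.0]
wrist_force: [-0.2, -0.4, -0.1]
width: 0.0854
grasp_force: 0.0
2.9 [0.4536 0.0218 0.1918] [[ 1.      0.0032  0.0001]
 [ 0.0032 -1.     -0.    ]
 [ 0.0001  0.     -1.    ]] [-0.2141 -0.4315 -0.1151]
1545 [0.4541 0.0279 0.0874] ((0.4525175094604492, 0.027839092537760735), 0.021570909768342972)
1579 [0.4423 0.1761 0.087 ] ((0.44083312153816223, 0.17765353620052338), 0.021598948165774345)
side {'uv': [319.6, 172.9], 'conf': 0.21} [ 0.6124 -0.2439  0.0135]
```

```bash
python3 -m crank '[[[-2,-8,0],0,1],[[0,0,38],0,1],[[0,0,38],0,1],[[0,0,38],0,1],[[0,0,25],0,1],[[0,0,15],0,1],[[0,0,0],0,1]]' 
python3 -m crank '[[[0,0,0],0,0.5],[[0,0,0],0,0.3],[[0,0,0],0,0.3],[[0,0,0],0,0.3],[[0,0,0],0,0.3],[[0,0,0],0,0.3],[[0,0,0],0,0.3],[[0,0,0],0,0.3]]' 40
```

```text
time_s: 3.73
eef_pos: [0.4484, 0.0274, 0.035]
tcp_rot: [3.141, -0.004, -0.009]
wrist_force: [0.1, 1.1, 0.3]
width: 0.0851
grasp_force: 0.0
time_s: 4.4
eef_pos: [0.4528, 0.0286, 0.0396]
tcp_rot: [-3.14, 0.003, -0.006]
wrist_force: [-1.7, 4.0, 12.1]
width: 0.0341
grasp_force: 36.3
```

```bash
python3 - <<'E'
from h import *
o=ctrl.get_obs();print(o["eef_pos"],o["wrist_force"],o["width"])
a=ctrl.camera("side");b=ctrl.camera("scene");w=ctrl.camera("wrist")
f=lambda c,r:cv2.resize(c["pixels"][r[0]:r[1],r[2]:r[3],::-1],(400,300),interpolation=cv2.INTER_CUBIC)
im=np.vstack([np.hstack([f(a,(170,290,280,440)),f(b,(170,290,280,440))]),np.hstack([f(w,(0,400,0,640)),np.zeros((300,400,3),np.uint8)])])
cv2.imwrite("pics/g1.png",im)
E
```

```text
[0.45284988 0.02862291 0.03955994] [-1.6981161   3.95647331 12.0985377 ] 0.03408173274028222
```

View pics/g1.png

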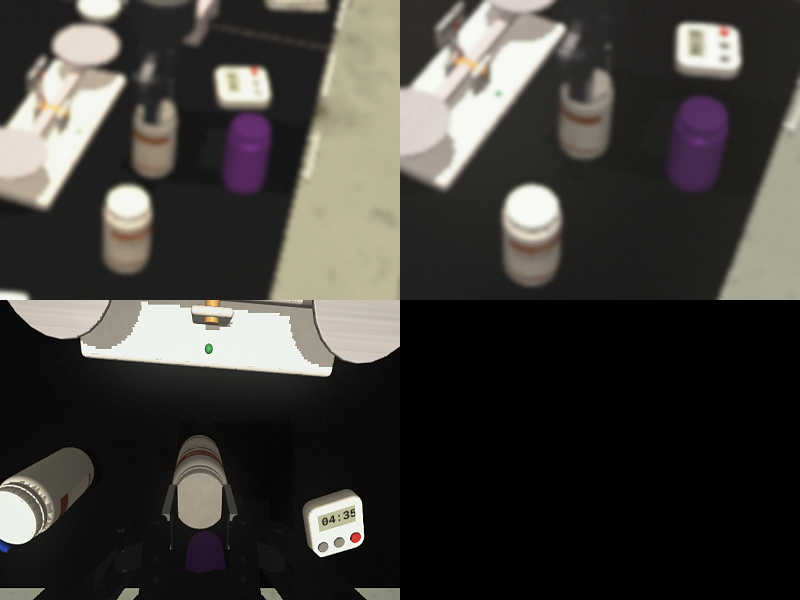

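The picture shows the bottle upright between the pads, but the width of 34 mm doesn't fit a 48 mm body. I check the geometry numerically.

```bash
python3 - <<'E'
from h import *
np.set_printoptions(precision=4,suppress=True)
for n in("scene","side","wrist"):
    c=ctrl.camera(n); w=cloud(c).reshape(-1,3); px=c["pixels"].reshape(-1,3).astype(int)
    near=(np.hypot(w[:,0]-.452,w[:,1]-.03)<.07)&(w[:,2]>.01)
    br=px.sum(1)
    for lo in np.arange(.01,.12,.01):
        m=near&(w[:,2]>=lo)&(w[:,2]<lo+.01)
        for nm,s in(("bright",m&(br>300)),("dark",m&(br<200))):
            q=w[s]
            if len(q)>8: print(n,nm,round(lo,2),len(q),q.min(0)[:2],q.max(0)[:2],q.mean(0)[:2])
E
```

```text
scene bright 0.01 23 [0.4298 0.0397] [0.4661 0.0545] [0.443  0.0489]
scene bright 0.02 44 [0.4285 0.0369] [0.4666 0.0551] [0.4454 0.0491]
scene bright 0.03 46 [0.4296 0.0376] [0.4673 0.0537] [0.4464 0.0492]
scene bright 0.04 48 [0.4284 0.0351] [0.4641 0.0545] [0.4445 0.0486]
scene bright 0.05 15 [0.4287 0.0365] [0.4573 0.0544] [0.4382 0.0461]
scene bright 0.06 32 [0.4283 0.0275] [0.4699 0.0546] [0.4413 0.0451]
scene bright 0.07 73 [0.4283 0.0168] [0.4732 0.054 ] [0.4458 0.0441]
scene bright 0.08 76 [0.43   0.0124] [0.4502 0.0585] [0.4392 0.0317]
scene dark 0.09 30 [0.4402 0.007 ] [0.4618 0.061 ] [0.4492 0.0365]
scene dark 0.1 24 [0.4407 0.0088] [0.4576 0.0616] [0.4478 0.0374]
side bright 0.01 32 [0.4322 0.0335] [0.4717 0.0571] [0.4502 0.051 ]
side bright 0.02 38 [0.4319 0.0358] [0.4723 0.0571] [0.4499 0.0499]
side bright 0.03 40 [0.4317 0.0379] [0.4736 0.0567] [0.4509 0.0493]
side bright 0.04 37 [0.4322 0.038 ] [0.4691 0.0577] [0.4485 0.0498]
side bright 0.05 13 [0.431  0.0347] [0.4612 0.0571] [0.4432 0.0477]
side bright 0.06 33 [0.4309 0.033 ] [0.4751 0.0571] [0.4489 0.0479]
side br
[... 322 characters left out ...]
0274]
wrist dark 0.04 124 [0.4616 0.0063] [0.4772 0.0502] [0.4737 0.0273]
wrist dark 0.05 268 [0.4572 0.0061] [0.4774 0.0514] [0.4732 0.0284]
wrist dark 0.06 219 [0.4602 0.0055] [0.4774 0.0504] [0.4728 0.0269]
wrist bright 0.07 645 [0.4587 0.0054] [0.4761 0.0502] [0.4704 0.0274]
wrist bright 0.08 4704 [0.4323 0.0073] [0.4743 0.0473] [0.4545 0.0276]
wrist dark 0.08 235 [ 0.4413 -0.0024] [0.4641 0.0579] [0.461  0.0256]
wrist dark 0.09 828 [ 0.4413 -0.0029] [0.4644 0.058 ] [0.4591 0.0269]
wrist dark 0.1 1024 [ 0.4412 -0.0031] [0.4642 0.058 ] [0.4589 0.028 ]
wrist bright 0.11 84 [0.4415 0.0057] [0.4642 0.0492] [0.4599 0.0262]
wrist dark 0.11 1182 [ 0.4412 -0.006 ] [0.4648 0.058 ] [0.4568 0.0271]
```

```bash
python3 - <<'E'
from h import *
np.set_printoptions(precision=4,suppress=True)
for n in("side","wrist"):
    c=ctrl.camera(n); w=cloud(c).reshape(-1,3); px=c["pixels"].reshape(-1,3).astype(int)
    near=(abs(w[:,0]-.452)<.03)&(abs(w[:,1]-.028)<.06)&((w[:,1]<.003)|(w[:,1]>.0575))&(w[:,2]>.008)
    for lo in np.arange(.01,.14,.01):
        q=w[near&(w[:,2]>=lo)&(w[:,2]<lo+.01)]
        if len(q)>1: print(n,round(lo,2),len(q),q.min(0),q.max(0))
    cv2.imwrite("pics/%s_z.png"%n, cv2.resize(c["pixels"][150:250,290:390,::-1] if n=="side" else c["pixels"][150:400,180:460,::-1],(600,540),interpolation=cv2.INTER_CUBIC))
a,b=cv2.imread("pics/side_z.png"),cv2.imread("pics/wrist_z.png")
cv2.imwrite("pics/g2.png",cv2.resize(np.hstack([a,b]),(800,360)))
E
```

```text
side 0.08 2 [0.4495 0.0587 0.0868] [0.4585 0.0596 0.0872]
side 0.09 13 [0.447  0.0584 0.0902] [0.4589 0.0637 0.0999]
side 0.1 13 [0.4469 0.0581 0.1004] [0.4595 0.0645 0.1091]
side 0.12 13 [ 0.4422 -0.0153  0.1219] [0.4635 0.0788 0.1297]
side 0.13 25 [ 0.4416 -0.0225  0.1304] [0.4655 0.0829 0.1394]
wrist 0.08 28 [ 0.4589 -0.0019  0.0862] [0.4601 0.0025 0.0896]
wrist 0.09 156 [ 0.4583 -0.0031  0.0902] [0.4603 0.0581 0.1   ]
wrist 0.1 187 [ 0.4585 -0.0031  0.1   ] [0.4601 0.0582 0.11  ]
wrist 0.11 46 [ 0.4579 -0.0084  0.11  ] [0.4645 0.0612 0.12  ]
wrist 0.12 1167 [ 0.4392 -0.0215  0.1201] [0.4666 0.077  0.13  ]
wrist 0.13 6726 [ 0.4392 -0.025   0.13  ] [0.4668 0.0806 0.14  ]
```

View pics/g2.png

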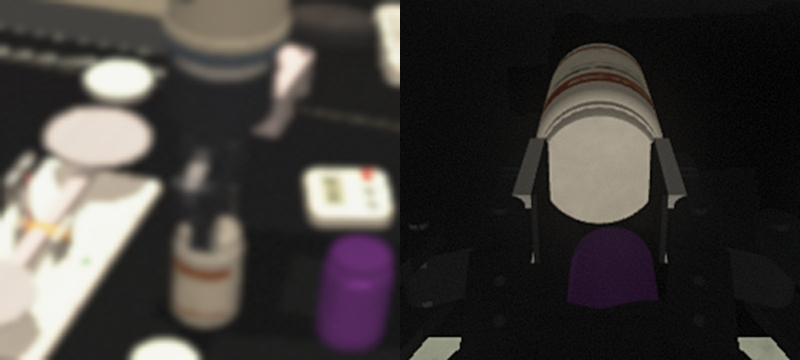

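The view shows the fingers vanishing at the bottle's shoulder: either the tips are higher than reported, or the pads are sunk into the body. I'll release, lower 10 mm and look at the bare fingers to tell which.

```bash
python3 -m crank '[[[0,0,0],0,0.5],[[0,0,0],0,0.6],[[0,0,0],0,0.6],[[0,0,0],0,0.6]]' 20
cat > f.py <<'E'
from h import *
np.set_printoptions(precision=4,suppress=True)
o=ctrl.get_obs();p=o["eef_pos"];print(o["time_s"],p,o["wrist_force"],"w",o["width"],o["grasp_force"])
for n in("side","wrist"):
    c=ctrl.camera(n); w=cloud(c).reshape(-1,3)
    near=(abs(w[:,0]-p[0])<.02)&(abs(w[:,1]-p[1])>.0255)&(abs(w[:,1]-p[1])<.06)&(w[:,2]>.02)
    for lo in np.arange(.02,.13,.01):
        q=w[near&(w[:,2]>=lo)&(w[:,2]<lo+.01)]
        if len(q)>1: print(n,round(lo,2),len(q),q.min(0),q.max(0))
E
python3 f.py
```

```text
time_s: 5.13
eef_pos: [0.4512, 0.0279, 0.038]
tcp_rot: [3.142, -0.002, 0.0]
wrist_force: [-0.9, 0.1, 0.1]
width: 0.0509
grasp_force: 0.0
5.1333 [0.4512 0.0279 0.038 ] [-0.8892  0.0529  0.0638] w 0.05092065689594801 0.0
side 0.02 6 [0.451  0.0537 0.0223] [0.4573 0.0557 0.0297]
side 0.03 9 [0.4485 0.0538 0.03  ] [0.4638 0.0561 0.0398]
side 0.04 10 [0.4432 0.0537 0.0417] [0.4641 0.0571 0.0497]
side 0.05 10 [0.4461 0.0541 0.052 ] [0.4614 0.0567 0.06  ]
side 0.06 7 [0.4471 0.0535 0.0631] [0.4619 0.055  0.0696]
side 0.07 8 [0.4442 0.0015 0.0721] [0.4611 0.061  0.0798]
side 0.08 14 [ 0.442  -0.0003  0.0805] [0.4636 0.0668 0.0892]
side 0.09 23 [0.4416 0.0015 0.0905] [0.4596 0.0698 0.0999]
side 0.1 23 [0.4419 0.0009 0.1   ] [0.4599 0.0705 0.1095]
side 0.11 5 [ 0.4419 -0.0041  0.1101] [0.4594 0.0689 0.1157]
side 0.12 16 [ 0.4394 -0.027   0.1205] [0.458  0.0865 0.1299]
wrist 0.08 333 [ 0.44   -0.0111  0.0809] [0.4627 0.065  0.0899]
wrist 0.09 757 [ 0.4399 -0.0124  0.09  ] [0.4629 0.0662 0.1   ]
wrist 0.1 924 [ 0.4401 -0.0124  0.1   ] [0.4628 0.0665 0.11  ]
wrist 0.11 1161 [ 0.4399 -0.0122  0.11  ] [0.4631 0.0662 0.12  ]
wrist 0.12 2030 [ 0.4381 -0.0302  0.12  ] [0.4653 0.084  0.13  ]
```

```bash
python3 -c "
from station import ctrl;print(ctrl.grip_depth)"
python3 -m crank '[[[0,0,0],0,0.9],[[0,0,0],0,0.9],[[0,0,0],0,0.9],[[0,0,6],0,0.9],[[0,0,6],0,0.9],[[0,0,5],0,0.9],[[0,0,0],0,0.9]]' 20
python3 f.py
```

```text
0.0187
time_s: 5.82
eef_pos: [0.4502, 0.0279, 0.0195]
tcp_rot: [3.141, -0.002, -0.003]
wrist_force: [0.1, -0.1, -0.2]
width: 0.077
grasp_force: 0.0
5.8167 [0.4502 0.0279 0.0195] [ 0.1437 -0.1284 -0.2365] w 0.07697785257672432 0.0
side 0.02 10 [0.4421 0.0536 0.0207] [0.4602 0.0593 0.0288]
side 0.03 11 [0.4484 0.0537 0.0301] [0.4641 0.0576 0.0394]
side 0.04 11 [0.443  0.0536 0.0405] [0.4612 0.0563 0.0487]
side 0.06 6 [ 0.4445 -0.0137  0.0668] [0.4633 0.0751 0.069 ]
side 0.07 22 [ 0.4403 -0.0117  0.0703] [0.4623 0.0819 0.0794]
side 0.08 35 [ 0.4406 -0.0107  0.0801] [0.4626 0.0829 0.0899]
side 0.09 23 [ 0.4407 -0.017   0.0914] [0.4587 0.0825 0.0996]
side 0.1 8 [ 0.4398 -0.0157  0.1014] [0.4451 0.0769 0.1085]
side 0.11 12 [ 0.4375 -0.0104  0.1102] [0.4596 0.0809 0.12  ]
side 0.12 15 [ 0.4352 -0.0275  0.1206] [0.4575 0.0869 0.1299]
wrist 0.06 27 [ 0.4439 -0.0119  0.0683] [0.458  0.0656 0.07  ]
wrist 0.07 830 [ 0.4393 -0.0243  0.07  ] [0.4624 0.0783 0.08  ]
wrist 0.08 1339 [ 0.4384 -0.0251  0.08  ] [0.4623 0.0793 0.09  ]
wrist 0.09 1635 [ 0.4388 -0.0254  0.09  ] [0.4627 0.0791 0.1   ]
wrist 0.1 1585 [ 0.44   -0.0294  0.1   ] [0.4631 0.079  0.11  ]
wrist 0.11 2546 [ 0.4386 -0.0321  0.11  ] [0.4651 0.0878 0.12  ]
wrist 0.12 6865 [ 0.4369 -0.0321  0.12  ] [0.4684 0.0879 0.13  ]
```

The bare fingertips measure about 40 mm above the reported TCP, in both cameras, so I go by the cameras. With the fingers clear, I lower gently and watch the force.

```bash
python3 -m crank '[[[2,-1,4],0,0.9],[[0,0,4],0,0.9],[[0,0,3],0,0.9],[[0,0,0],0,0.9]]' 20
python3 - <<'E'
from h import *
o=ctrl.get_obs();p=o["eef_pos"];print(p,o["wrist_force"])
c=ctrl.camera("side");w=cloud(c);
cv2.imwrite("pics/s3.png",cv2.resize(c["pixels"][130:250,280:400,::-1],(600,600),interpolation=cv2.INTER_CUBIC))
m=(abs(w[...,0]-p[0])<.04)&(abs(w[...,1]-p[1])<.025)&(w[...,2]>.09)
print(np.sort(w[m][:,2])[:12])
E
python3 f.py
```

```text
time_s: 6.25
eef_pos: [0.4528, 0.0289, 0.0091]
tcp_rot: [3.142, -0.002, -0.001]
wrist_force: [-1.3, 0.1, -0.6]
width: 0.0766
grasp_force: 0.0
[0.45276197 0.02891075 0.00913266] [-1.25069843  0.1273949  -0.55255912]
[0.12644631 0.12650937 0.12821088 0.13026093 0.13170221 0.13275917
 0.1352492  0.13628427 0.1402608  0.14046092 0.14083223 0.14107634]
6.3 [0.4528 0.0289 0.0094] [-0.188  -0.148  -0.0915] w 0.07688554476352745 0.0
side 0.02 5 [0.4508 0.0549 0.0214] [0.4599 0.0557 0.028 ]
side 0.03 6 [0.451  0.0546 0.0301] [0.4607 0.0569 0.0377]
side 0.04 3 [0.443  0.0544 0.0401] [0.4488 0.0548 0.0488]
side 0.05 3 [0.4467 0.0734 0.0565] [0.4613 0.0759 0.0591]
side 0.06 16 [ 0.4432 -0.0097  0.0608] [0.4652 0.0824 0.0696]
side 0.07 30 [ 0.4433 -0.0094  0.0701] [0.4653 0.0846 0.0794]
side 0.08 31 [ 0.4434 -0.0106  0.08  ] [0.4651 0.0844 0.0895]
side 0.09 5 [ 0.4423 -0.0155  0.0921] [0.4479 0.0769 0.0996]
side 0.1 14 [ 0.4406 -0.0297  0.1001] [0.4613 0.0823 0.1098]
side 0.11 16 [ 0.4372 -0.0292  0.1104] [0.4597 0.0881 0.1195]
side 0.12 17 [0.4369 0.0029 0.1208] [0.4465 0.0701 0.1291]
wrist 0.05 43 [ 0.4432 -0.0107  0.0581] [0.4612 0.0667 0.06  ]
wrist 0.06 874 [ 0.4415 -0.0232  0.06  ] [0.4645 0.0797 0.07  ]
wrist 0.07 1320 [ 0.4414 -0.0242  0.07  ] [0.4646 0.0801 0.08  ]
wrist 0.08 1633 [ 0.4411 -0.0242  0.08  ] [0.465  0.0802 0.09  ]
wrist 0.09 1581 [ 0.4431 -0.0241  0.09  ] [0.4656 0.0847 0.1   ]
wrist 0.1 2650 [ 0.4399 -0.031   0.1   ] [0.4675 0.0889 0.11  ]
wrist 0.11 6801 [ 0.4398 -0.0311  0.11  ] [0.4708 0.0889 0.12  ]
wrist 0.12 4319 [ 0.4452 -0.0311  0.12  ] [0.4714 0.0889 0.13  ]
```

View pics/s3.png

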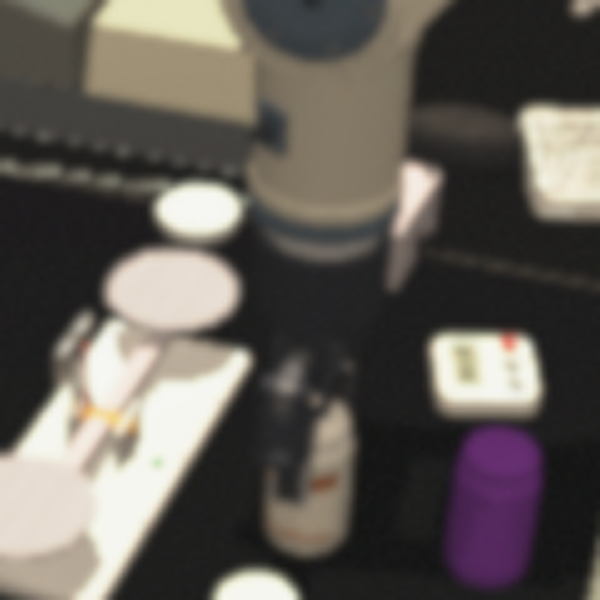

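The view shows both fingers straddling the bottle at crop (290,470), well off the bench. Lower 13 mm more and grip.

```bash
python3 -m crank '[[[0,0,4],0,0.9],[[0,0,4],0,0.9],[[0,0,4],0,0.9],[[0,0,0],0,0.7],[[0,0,0],0,0.5],[[0,0,0],0,0.4],[[0,0,0],0,0.4],[[0,0,0],0,0.4]]' 35
python3 -m crank '[[[0,0,0],0,0.4],[[0,0,0],0,0.4],[[0,0,0],0,0.4]]'
python3 f.py
```

```text
time_s: 7.07
eef_pos: [0.4531, 0.0289, -0.0022]
tcp_rot: [-3.142, 0.002, -0.0]
wrist_force: [-0.3, 0.1, -0.0]
width: 0.0467
grasp_force: 36.1
time_s: 7.32
eef_pos: [0.4532, 0.0289, -0.0022]
tcp_rot: [3.142, -0.002, 0.0]
wrist_force: [0.7, -0.1, -1.7]
width: 0.047
grasp_force: 36.1
7.3167 [ 0.4532  0.0289 -0.0022] [ 0.6876 -0.1385 -1.6944] w 0.04703822605540508 36.10251545906067
side 0.02 6 [0.4448 0.0548 0.0217] [0.4632 0.0576 0.0291]
side 0.03 2 [0.454  0.056  0.0319] [0.4559 0.061  0.0398]
side 0.04 12 [0.4449 0.0577 0.0402] [0.4657 0.0667 0.0495]
side 0.05 18 [0.4446 0.059  0.0503] [0.4659 0.0684 0.059 ]
side 0.06 19 [0.444  0.0553 0.0602] [0.4612 0.0698 0.0695]
side 0.08 16 [ 0.4417 -0.0245  0.0804] [0.4651 0.0873 0.0898]
side 0.09 36 [ 0.4405 -0.0246  0.0903] [0.4648 0.0887 0.0993]
side 0.1 16 [0.4386 0.0576 0.1001] [0.465  0.0889 0.1084]
side 0.11 17 [0.4375 0.0545 0.1101] [0.4694 0.0874 0.1193]
side 0.12 11 [0.4377 0.0545 0.121 ] [0.4669 0.0888 0.1276]
wrist 0.04 205 [ 0.4594 -0.0087  0.0428] [0.4646 0.0639 0.05  ]
wrist 0.05 510 [ 0.4587 -0.0096  0.05  ] [0.4649 0.0651 0.06  ]
wrist 0.06 612 [ 0.4589 -0.0093  0.06  ] [0.4649 0.0654 0.07  ]
wrist 0.07 603 [ 0.442  -0.0096  0.07  ] [0.4655 0.065  0.08  ]
wrist 0.08 2101 [ 0.4405 -0.0274  0.08  ] [0.4674 0.083  0.09  ]
wrist 0.09 7934 [ 0.4401 -0.0303  0.09  ] [0.4675 0.0863 0.1   ]
wrist 0.1 4525 [ 0.4398 -0.031   0.1   ] [0.471  0.0886 0.11  ]
wrist 0.11 5148 [ 0.4489 -0.0311  0.11  ] [0.4712 0.0889 0.12  ]
wrist 0.12 1493 [ 0.4598 -0.0311  0.12  ] [0.4712 0.0889 0.1254]
```

Gripped on the body: width 47 mm, grip 36 N, with the bottle base 2 mm above the reported TCP z. Lift it and carry it over the right pan.

```bash
python3 -m crank '[[[0,0,-10],0,0.4],[[0,0,-30],0,0.4],[[0,0,-40],0,0.4],[[0,0,-40],0,0.4],[[20,20,-10],0,0.4],[[26,25,0],0,0.4],[[26,25,0],0,0.4],[[26,25,0],0,0.4]]'
python3 -m crank '[[[20,20,0],0,0.4],[[8,5,0],0,0.4],[[0,0,0],0,0.4],[[0,0,0],0,0.4]]'
python3 - <<'E'
from h import *
np.set_printoptions(precision=4,suppress=True)
o=ctrl.get_obs();p=o["eef_pos"];print(p,o["wrist_force"],o["width"],o["grasp_force"])
c=ctrl.camera("side");w=cloud(c);
m=(abs(w[...,0]-p[0])<.03)&(abs(w[...,1]-p[1])<.03)&(w[...,2]>.075);q=w[m]
print("lowest",np.sort(q[:,2])[:12])
m=(np.hypot(w[...,0]-p[0],w[...,1]-p[1])<.05)&(w[...,2]>.05)&(w[...,2]<.075);q=w[m];print("pan",len(q),q.mean(0),q.min(0),q.max(0))
cv2.imwrite("pics/s4.png",cv2.resize(c["pixels"][80:260,220:400,::-1],(600,600),interpolation=cv2.INTER_CUBIC))
E
```

```text
time_s: 8.08
eef_pos: [0.5522, -0.0673, 0.1295]
tcp_rot: [3.141, -0.001, 0.003]
wrist_force: [0.6, 0.8, -1.4]
width: 0.0476
grasp_force: 36.8
time_s: 8.42
eef_pos: [0.5783, -0.091, 0.1278]
tcp_rot: [-3.141, 0.003, 0.002]
wrist_force: [-0.2, -0.4, -1.1]
width: 0.0473
grasp_force: 36.8
[ 0.5783 -0.091   0.1278] [-0.2448 -0.3751 -1.0543] 0.04732562610973221 36.76166653633118
lowest [0.1279 0.1301 0.1306 0.131  0.1318 0.1326 0.1326 0.1331 0.1332 0.1339
 0.1341 0.1341]
pan 330 [ 0.5796 -0.0877  0.0633] [ 0.5394 -0.1342  0.0574] [ 0.6218 -0.0485  0.0669]
```

```bash
python3 -m crank '[[[0,0,15],0,0.4],[[0,0,20],0,0.4],[[0,0,15],0,0.4],[[0,0,7],0,0.4],[[0,0,3],0,0.4],[[0,0,2],0,0.4],[[0,0,2],0,0.4],[[0,0,2],0,0.4]]'
python3 -m crank '[[[0,0,2],0,0.4],[[0,0,2],0,0.4],[[0,0,2],0,0.4],[[0,0,1.5],0,0.4],[[0,0,1],0,0.4],[[0,0,0],0,0.4]]'
python3 -m crank '[[[0,0,0.7],0,0.4],[[0,0,0],0,0.4],[[0,0,0],0,0.4]]'
python3 - <<'E'
from h import *
np.set_printoptions(precision=4,suppress=True)
p=ctrl.get_obs()["eef_pos"]
c=ctrl.camera("side");w=cloud(c)
for n,q in(("R",(.5795,-.091)),("L",(.5928,.128))):
    r=np.hypot(w[...,0]-q[0],w[...,1]-q[1]);m=(r<.04)&(r>.026)&(w[...,2]>.045)&(w[...,2]<.082);print(n,m.sum(),np.median(w[m],0))
E
```

```text
time_s: 9.13
eef_pos: [0.5796, -0.0911, 0.0625]
tcp_rot: [3.141, -0.002, 0.002]
wrist_force: [0.5, -0.4, -1.2]
width: 0.0473
grasp_force: 36.8
time_s: 9.63
eef_pos: [0.5789, -0.0912, 0.053]
tcp_rot: [-3.142, 0.002, 0.001]
wrist_force: [-1.0, -0.7, -1.6]
width: 0.0474
grasp_force: 36.8
time_s: 9.88
eef_pos: [0.579, -0.0912, 0.0526]
tcp_rot: [-3.142, 0.002, 0.0]
wrist_force: [-0.1, 0.6, -1.7]
width: 0.0477
grasp_force: 36.8
R 135 [ 0.5706 -0.0726  0.0534]
L 244 [0.5895 0.1306 0.0738]
```

```bash
python3 -m crank '[[[0,0,0.6],0,0.4],[[0,0,0],0,0.4],[[0,0,0],0,0.4]]'
python3 -m crank '[[[0,0,0.6],0,0.4],[[0,0,0],0,0.4],[[0,0,0],0,0.4]]'
```

```text
time_s: 10.18
eef_pos: [0.579, -0.0912, 0.052]
tcp_rot: [-3.142, 0.002, 0.0]
wrist_force: [-0.8, -0.1, -0.8]
width: 0.0472
grasp_force: 36.8
time_s: 10.43
eef_pos: [0.5792, -0.0913, 0.0517]
tcp_rot: [3.142, -0.002, 0.0]
wrist_force: [-0.8, 0.9, 3.5]
width: 0.0472
grasp_force: 37.3
```

Seated on the pan at its lower stop, with a light 3.5 N contact. Release, rise and head for the second bottle.

```bash
python3 -m crank '[[[0,0,0],0,0.6],[[0,0,0],0,0.7],[[0,0,0],0,0.9],[[0,0,0],0,0.9],[[0,0,-5],0,0.9],[[0,0,-20],0,0.9],[[0,0,-30],0,0.9],[[0,0,-40],0,0.9]]'
python3 -m crank '[[[-10,-30,-28],0,0.9],[[-15,-38,0],0,0.9],[[-20,-36,0],0,0.9],[[-20,-36,0],0,0.9],[[-20,-36,0],0,0.9],[[-20,-36,0],0,0.9],[[-20,-36,0],0,0.9],[[-13,-20,0],0,0.9]]'
python3 -m crank '[[[0,0,0],0,0.9],[[0,0,0],0,0.9]]'
python3 - <<'E'
from h import *
np.set_printoptions(precision=4,suppress=True)
o=ctrl.get_obs();print(o["eef_pos"])
for n in("wrist","side","scene"):
    c=ctrl.camera(n);w=cloud(c).reshape(-1,3)
    for p,z in(((.440,.180),.087),((.579,-.091),.141)):
        q=w[(np.hypot(w[:,0]-p[0],w[:,1]-p[1])<.045)&(w[:,2]>z-.007)&(w[:,2]<z+.012)]
        if len(q)>9: print(n,len(q),q.mean(0),cv2.minEnclosingCircle(q[:,:2].astype(np.float32)))
E
```

```text
time_s: 11.1
eef_pos: [0.577, -0.0909, 0.1454]
tcp_rot: [-3.141, 0.002, 0.008]
wrist_force: [1.3, -0.0, -0.3]
width: 0.0767
grasp_force: 0.0
time_s: 11.77
eef_pos: [0.4396, 0.1792, 0.1745]
tcp_rot: [-3.141, 0.001, -0.0]
wrist_force: [0.0, 0.4, 0.4]
width: 0.0769
grasp_force: 0.0
time_s: 11.93
eef_pos: [0.441, 0.1775, 0.1745]
tcp_rot: [-3.142, -0.003, -0.001]
wrist_force: [0.1, -0.6, 0.2]
width: 0.0768
grasp_force: 0.0
[0.441  0.1775 0.1745]
wrist 1718 [0.4422 0.1784 0.0874] ((0.4412115216255188, 0.17863987386226654), 0.02153887040913105)
side 171 [0.4413 0.1839 0.086 ] ((0.4418494999408722, 0.18133611977100372), 0.022191176190972328)
side 83 [ 0.5815 -0.0837  0.1396] ((0.5813698768615723, -0.08722978830337524), 0.02181997150182724)
scene 306 [0.4384 0.183  0.0873] ((0.43867945671081543, 0.18078747391700745), 0.021959412842988968)
```

```bash
python3 -m crank '[[[0,-1.5,38],0,0.9],[[0,0,40],0,0.9],[[0,0,40],0,0.9],[[0,0,30],0,0.9],[[0,0,18],0,0.9],[[0,0,10],0,0.9],[[0,0,0],0,0.9],[[0,0,0],0,0.9]]'
python3 -m crank '[[[0,0,0],0,0.7],[[0,0,0],0,0.5],[[0,0,0],0,0.4],[[0,0,0],0,0.4],[[0,0,0],0,0.4],[[0,0,0],0,0.4]]' 35
```

```text
time_s: 12.75
eef_pos: [0.4421, 0.1776, -0.0018]
tcp_rot: [3.141, -0.004, -0.0]
wrist_force: [0.7, -0.1, -0.5]
width: 0.0767
grasp_force: 0.0
time_s: 13.25
eef_pos: [0.4427, 0.1784, -0.0005]
tcp_rot: [-3.141, 0.001, -0.004]
wrist_force: [1.3, -1.1, 6.0]
width: 0.0477
grasp_force: 34.9
```

```bash
python3 -m crank '[[[0,0,-10],0,0.4],[[0,0,-30],0,0.4],[[0,0,-40],0,0.4],[[0,0,-40],0,0.4],[[20,8,-10],0,0.4],[[30,10,0],0,0.4],[[30,10,0],0,0.4],[[30,10,0],0,0.4]]'
python3 -m crank '[[[30,10,0],0,0.4],[[10,3,0],0,0.4],[[0,0,0],0,0.4],[[0,0,20],0,0.4],[[0,0,15],0,0.4],[[0,0,8],0,0.4],[[0,0,2],0,0.4],[[0,0,0],0,0.4]]'
python3 -m crank '[[[0,0,2],0,0.4],[[0,0,0],0,0.4],[[0,0,0],0,0.4]]'
python3 - <<'E'
from h import *
np.set_printoptions(precision=4,suppress=True)
p=ctrl.get_obs()["eef_pos"];print(p)
c=ctrl.camera("side");w=cloud(c)
for n,q in(("R",(.5795,-.091)),("L",(.5928,.128))):
    r=np.hypot(w[...,0]-q[0],w[...,1]-q[1]);m=(r<.04)&(r>.028)&(w[...,2]>.045)&(w[...,2]<.079);print(n,m.sum(),np.median(w[m],0))
m=(abs(w[...,0]-p[0])<.02)&(abs(w[...,1]-p[1])<.03)&(w[...,2]>.077);print(np.sort(w[m][:,2])[:8])
E
```

```text
time_s: 13.92
eef_pos: [0.5528, 0.1396, 0.1302]
tcp_rot: [-3.141, 0.001, -0.004]
wrist_force: [-0.1, 0.1, -1.6]
width: 0.0475
grasp_force: 36.9
time_s: 14.58
eef_pos: [0.5904, 0.1271, 0.083]
tcp_rot: [3.141, -0.001, -0.002]
wrist_force: [0.5, -0.7, -0.4]
width: 0.0472
grasp_force: 36.9
time_s: 14.83
eef_pos: [0.5918, 0.127, 0.0818]
tcp_rot: [-3.141, 0.002, -0.002]
wrist_force: [-0.1, 0.6, -0.5]
width: 0.0474
grasp_force: 36.9
[0.5918 0.127  0.0818]
R 108 [ 0.5634 -0.077   0.0524]
L 169 [0.5773 0.1414 0.0746]
[0.077  0.0822 0.0827 0.0829 0.0834 0.0836 0.0852 0.0855]
```

```bash
python3 -m crank '[[[0,0,3],0,0.4],[[0,0,2],0,0.4],[[0,0,1],0,0.4],[[0,0,0],0,0.4],[[0,0,0],0,0.4]]'
python3 -m crank '[[[0,0,0.7],0,0.4],[[0,0,0],0,0.4],[[0,0,0],0,0.4]]'
python3 - <<'E'
from h import *
np.set_printoptions(precision=4,suppress=True)
for k in range(2):
    c=ctrl.camera("side");w=cloud(c)
    for n,q in(("R",(.5795,-.091)),("L",(.5928,.128))):
        r=np.hypot(w[...,0]-q[0],w[...,1]-q[1]);m=(r<.04)&(r>.028)&(w[...,2]>.045)&(w[...,2]<.079);print(n,m.sum(),np.median(w[m],0))
print(ctrl.get_obs()["wrist_force"])
E
```

```text
time_s: 15.3
eef_pos: [0.5915, 0.1269, 0.075]
tcp_rot: [-3.142, 0.002, 0.0]
wrist_force: [-0.7, 0.5, 0.0]
width: 0.0476
grasp_force: 36.9
time_s: 15.55
eef_pos: [0.5915, 0.1269, 0.0744]
tcp_rot: [-3.141, 0.002, -0.0]
wrist_force: [-0.5, 0.8, -0.2]
width: 0.047
grasp_force: 36.9
R 115 [ 0.5683 -0.075   0.0537]
L 160 [0.5797 0.142  0.0733]
R 120 [ 0.5647 -0.0712  0.0536]
L 163 [0.5798 0.1422 0.0732]
[ 0.0079  0.4803 -0.2971]
```

In contact, with the left pan just beginning to give. Release, rise and let the beam settle.

```bash
python3 -m crank '[[[0,0,0],0,0.6],[[0,0,0],0,0.7],[[0,0,0],0,0.9],[[0,0,0],0,0.9],[[0,0,-3],0,0.9],[[0,0,-20],0,0.9],[[0,0,-35],0,0.9],[[0,0,-40],0,0.9]]'
python3 -m crank '[[[-40,0,0],0,0.9],[[-40,0,0],0,0.9],[[0,0,0],0,0.9],[[0,0,0],0,0.9],[[0,0,0],0,0.9],[[0,0,0],0,0.9],[[0,0,0],0,0.9],[[0,0,0],0,0.9]]'
cat > bal.py <<'E'
from h import *
np.set_printoptions(precision=4,suppress=True)
print(ctrl.get_obs()["time_s"],ctrl.get_obs()["eef_pos"])
for s in("side","scene"):
    c=ctrl.camera(s);w=cloud(c)
    for n,q in(("R",(.5795,-.091)),("L",(.5928,.128))):
        r=np.hypot(w[...,0]-q[0],w[...,1]-q[1]);m=(r<.04)&(r>.028)&(w[...,2]>.045)&(w[...,2]<.079)
        t=(r<.035)&(w[...,2]>.12)&(w[...,2]<.175)
        print(s,n,"pan",m.sum(),np.median(w[m],0)[2],"cap",t.sum(),w[t].max(0) if t.any() else "",cv2.minEnclosingCircle(w[t&(w[...,2]>w[t][:,2].max()-.01)][:,:2].astype(np.float32)) if t.any() else "")
E
python3 bal.py; python3 -m crank '[[[0,0,0],0,0.9],[[0,0,0],0,0.9],[[0,0,0],0,0.9],[[0,0,0],0,0.9],[[0,0,0],0,0.9],[[0,0,0],0,0.9]]' >/dev/null; python3 bal.py
```

```text
time_s: 16.32
eef_pos: [0.5897, 0.1265, 0.1717]
tcp_rot: [3.141, -0.002, -0.007]
wrist_force: [0.9, 0.9, -0.5]
width: 0.0766
grasp_force: 0.0
time_s: 16.98
eef_pos: [0.5122, 0.127, 0.1721]
tcp_rot: [3.142, -0.002, -0.0]
wrist_force: [-0.4, -0.1, -1.3]
width: 0.0767
grasp_force: 0.0
16.9833 [0.5122 0.127  0.1721]
side R pan 79 0.07392594355735518 cap 6 [ 0.5904 -0.0634  0.1265] ((0.5877071022987366, -0.06628985702991486), 0.003984349779784679)
side L pan 164 0.05289090289421135 cap 230 [0.6122 0.1547 0.1432] ((0.5894322991371155, 0.13078075647354126), 0.021964270621538162)
scene R pan 166 0.07574372202958528 cap 153 [ 0.5795 -0.0668  0.1658] ((0.5679886341094971, -0.09469237923622131), 0.016556376591324806)
scene L pan 305 0.054367986766449834 cap 374 [0.6094 0.1523 0.1446] ((0.588199257850647, 0.12889474630355835), 0.022065479308366776)
17.5833 [0.5114 0.1269 0.1723]
side R pan 81 0.0743704838958074 cap 4 [ 0.5913 -0.0628  0.1267] ((0.5864459276199341, -0.06738004088401794), 0.006825758144259453)
side L pan 158 0.05257587428551225 cap 232 [0.6125 0.1538 0.1434] ((0.5895167589187622, 0.13085030019283295), 0.021604279056191444)
scene R pan 169 0.075683343538929 cap 151 [ 0.579  -0.0662  0.1658] ((0.5661830306053162, -0.0936565101146698), 0.01829025335609913)
scene L pan 306 0.05407634045245337 cap 372 [0.6088 0.1531 0.1441] ((0.5880842208862305, 0.12850941717624664), 0.021458089351654053)
```

The left pan is down (about 54 mm against 76 mm on the right, in two readings from both cameras), so the second bottle, on the left, is heavier. Grip it again and raise it slowly so that the right pan sinks gently.

```bash
python3 -m crank '[[[39,0,0],0,0.9],[[39,-1,0],0,0.9],[[0,0,0],0,0.9],[[0,0,35],0,0.9],[[0,0,40],0,0.9],[[0,0,25],0,0.9],[[0,0,14],0,0.9],[[0,0,6],0,0.9]]'
python3 -m crank '[[[0,0,0],0,0.9],[[0,0,0],0,0.7],[[0,0,0],0,0.5],[[0,0,0],0,0.4],[[0,0,0],0,0.4],[[0,0,0],0,0.4],[[0,0,0],0,0.4]]' 40
python3 -m crank '[[[0,0,-2],0,0.4],[[0,0,-2],0,0.4],[[0,0,-2],0,0.4],[[0,0,-2],0,0.4],[[0,0,-2],0,0.4],[[0,0,-2],0,0.4],[[0,0,-2],0,0.4],[[0,0,-2],0,0.4]]'
python3 -m crank '[[[0,0,-2],0,0.4],[[0,0,-2],0,0.4],[[0,0,-2],0,0.4],[[0,0,-2],0,0.4],[[0,0,-4],0,0.4],[[0,0,-8],0,0.4],[[0,0,-20],0,0.4],[[0,0,-30],0,0.4]]'
```

```text
time_s: 18.35
eef_pos: [0.5876, 0.1275, 0.0495]
tcp_rot: [3.141, -0.002, -0.006]
wrist_force: [0.6, 0.5, 0.1]
width: 0.077
grasp_force: 0.0
time_s: 18.93
eef_pos: [0.5906, 0.128, 0.0539]
tcp_rot: [-3.141, 0.002, -0.004]
wrist_force: [-1.2, -0.9, 7.3]
width: 0.0472
grasp_force: 42.1
time_s: 19.6
eef_pos: [0.5894, 0.1279, 0.0685]
tcp_rot: [3.142, -0.002, -0.0]
wrist_force: [1.4, 1.2, -0.6]
width: 0.0471
grasp_force: 41.6
time_s: 20.27
eef_pos: [0.5873, 0.1274, 0.137]
tcp_rot: [3.141, -0.002, -0.008]
wrist_force: [0.4, -0.3, -1.8]
width: 0.0472
grasp_force: 41.5
```

```bash
python3 -m crank '[[[-20,0,-30],0,0.4],[[-40,0,-5],0,0.4],[[-40,0,0],0,0.4],[[-40,0,0],0,0.4],[[-20,20,0],0,0.4],[[0,40,0],0,0.4],[[0,40,0],0,0.4],[[0,40,0],0,0.4]]'
python3 -m crank '[[[0,40,0],0,0.4],[[0,40,0],0,0.4],[[0,40,0],0,0.4],[[0,40,0],0,0.4],[[0,40,0],0,0.4],[[0,40,0],0,0.4],[[0,20,0],0,0.4],[[0,0,0],0,0.4]]'
python3 -m crank '[[[0,0,0],0,0.4],[[0,0,0],0,0.4]]'
python3 bal.py
python3 - <<'E'
from h import *
np.set_printoptions(precision=4,suppress=True)
o=ctrl.get_obs();p=o["eef_pos"];print(p,cv2.Rodrigues(o["tcp_rot"])[0][:,2])
c=ctrl.camera("wrist");w=cloud(c);f=w.reshape(-1,3);save(c,"w5.png")
for lo,hi in((.255,.27),(.245,.275)):
    q=f[(np.hypot(f[:,0]-p[0],f[:,1]-p[1])<.03)&(f[:,2]>lo)&(f[:,2]<hi)]
    if len(q)>9: print("cap",len(q),q.mean(0),q.min(0),q.max(0),cv2.minEnclosingCircle(q[:,:2].astype(np.float32)))
m=(abs(f[:,0]-.497)<.075)&(abs(f[:,1]+.269)<.075)&(f[:,2]>.042)&(f[:,2]<.053);q=f[m]
print("nest",len(q),q.min(0),q.max(0),cv2.minAreaRect(q[:,:2].astype(np.float32)))
# orange seat / bore
px=c["pixels"].astype(int);o_=(px[...,0]>1.6*px[...,2])&(px[...,0]>60)&(np.hypot(w[...,0]-.497,w[...,1]+.269)<.04)
q=w[o_];print("orange",len(q),q.mean(0),np.median(q[:,2]),cv2.minEnclosingCircle(q[:,:2].astype(np.float32)))
E
```

```text
time_s: 20.93
eef_pos: [0.4288, -0.0129, 0.1743]
tcp_rot: [-3.142, -0.002, -0.002]
wrist_force: [1.1, 0.5, -0.6]
width: 0.0478
grasp_force: 41.8
time_s: 21.6
eef_pos: [0.4291, -0.2761, 0.174]
tcp_rot: [3.14, -0.007, 0.002]
wrist_force: [-0.2, -0.7, -1.3]
width: 0.047
grasp_force: 41.9
time_s: 21.77
eef_pos: [0.4286, -0.2713, 0.1734]
tcp_rot: [-3.141, 0.003, 0.001]
wrist_force: [0.7, 0.7, -1.5]
width: 0.0472
grasp_force: 41.9
21.7667 [ 0.4286 -0.2713  0.1734]
side R pan 118 0.052608126104249975 cap 167 [ 0.6017 -0.063   0.1436] ((0.57859867811203, -0.08754415810108185), 0.02245710790157318)
side L pan 222 0.07458488381312148 cap 0  
scene R pan 177 0.05409100635913474 cap 268 [ 0.6006 -0.0659  0.1445] ((0.5771690011024475, -0.08825854957103729), 0.021698204800486565)
scene L pan 362 0.07614476252044715 cap 0  
[ 0.4289 -0.2709  0.1734] [-0.0001  0.0004 -1.    ]
cap 8993 [ 0.4325 -0.2712  0.2611] [ 0.4115 -0.2986  0.255 ] [ 0.449  -0.2432  0.27  ] ((0.43687495589256287, -0.2709425091743469), 0.027961580082774162)
cap 12857 [ 0.4349 -0.2712  0.2582] [ 0.4115 -0.2993  0.245 ] [ 0.4518 -0.2426  0.2747] ((0.4319577217102051, -0.2709037661552429), 0.029144374653697014)
nest 5732 [ 0.4509 -0.3174  0.042 ] [ 0.5423 -0.2258  0.0506] ((0.49658170342445374, -0.2716255187988281), (0.08415035903453827, 0.08414145559072495), 84.08185577392578)
orange 1908 [ 0.4966 -0.2712  0.0349] 0.03610912362424693 ((0.49518778920173645, -0.27132779359817505), 0.026319963857531548)
```

View pics/w5.png

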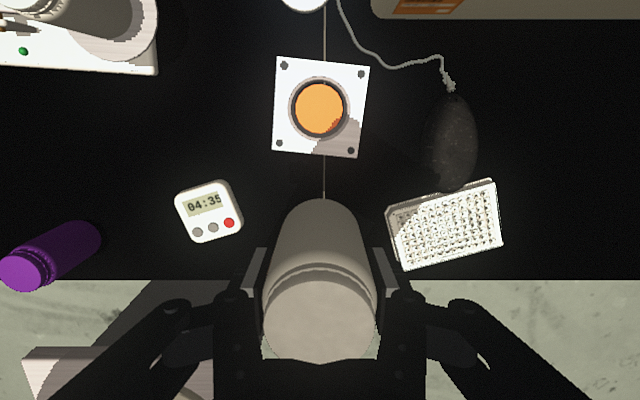

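The wrist view shows the nest square-on at (320,105) with a clear bore and the orange seat, and the bottle held upright at (320,290). The dark blob at (450,140) is a mouse and was not touched. Nest centre by this camera is (0.4966, -0.2715). Now the bottle's axis, from the same picture.

```bash
python3 - <<'E'
from h import *
from scipy.optimize import least_squares
np.set_printoptions(precision=4,suppress=True)
p=ctrl.get_obs()["eef_pos"]
c=ctrl.camera("wrist");w=cloud(c);f=w.reshape(-1,3)
b=f[(f[:,0]-p[0]>.0125)&(abs(f[:,1]-p[1])<.0235)&(f[:,0]-p[0]<.04)&(f[:,2]>.178)&(f[:,2]<.242)]
g=lambda v:np.hypot(b[:,0]-v[0]-v[2]*(b[:,2]-.21),b[:,1]-v[1]-v[3]*(b[:,2]-.21))-.024
s=least_squares(g,[p[0],p[1],0,0],loss="soft_l1",f_scale=.001)
print(len(b),"axis at z.21",s.x[:2],"tilt",s.x[2:],"rms",np.std(s.fun),"base",s.x[:2]-s.x[2:]*.036,"rel",s.x[:2]-p[:2])
print("b z min",np.percentile(b[:,2],[0,1,5]))
t=f[(abs(f[:,2]-.2615)<.004)&(np.hypot(f[:,0]-p[0],f[:,1]-p[1])<.0225)]
print("captop",len(t),np.median(t[:,2]),t[:,0].max(),t[:,1].min(),t[:,1].max())
E
```

```text
3596 axis at z.21 [ 0.4274 -0.2721] tilt [0.0016 0.0099] rms 0.0002026670794720015 base [ 0.4274 -0.2725] rel [-0.0016 -0.0012]
b z min [0.1782 0.1804 0.1847]
captop 8053 0.2611924313675943 0.4491397594310364 -0.29248410522020174 -0.2509265766793199
```

```bash
python3 -m crank '[[[30,-1,0],0,0.4],[[30,0,0],0,0.4],[[9,0,0],0,0.4],[[0,0,0],0,0.4],[[0,0,35],0,0.4],[[0,0,40],0,0.4],[[0,0,25],0,0.4],[[0,0,12],0,0.4]]'
python3 -m crank '[[[0,0,3],0,0.4],[[0,0,0],0,0.4],[[0,0,0],0,0.4],[[0,0,0],0,0.4]]'
python3 - <<'E'
from h import *
from scipy.optimize import least_squares
np.set_printoptions(precision=4,suppress=True)
p=ctrl.get_obs()["eef_pos"];print(p)
c=ctrl.camera("wrist");w=cloud(c);f=w.reshape(-1,3)
z0=p[2]+.036
b=f[(f[:,0]-p[0]>.0125)&(abs(f[:,1]-p[1])<.0235)&(f[:,0]-p[0]<.04)&(f[:,2]>p[2]+.003)&(f[:,2]<p[2]+.068)]
g=lambda v:np.hypot(b[:,0]-v[0]-v[2]*(b[:,2]-z0),b[:,1]-v[1]-v[3]*(b[:,2]-z0))-.024
s=least_squares(g,[p[0],p[1],0,0],loss="soft_l1",f_scale=.001)
print(len(b),"axis",s.x[:2],"tilt",s.x[2:],"base",s.x[:2]-s.x[2:]*.036,np.percentile(b[:,2],[0,5]))
m=(abs(f[:,0]-.497)<.075)&(abs(f[:,1]+.269)<.075)&(f[:,2]>.042)&(f[:,2]<.052);q=f[m]
print("nest",len(q),q.min(0),q.max(0),cv2.minAreaRect(q[:,:2].astype(np.float32)))
E
```

```text
time_s: 22.63
eef_pos: [0.4946, -0.2692, 0.058]
tcp_rot: [-3.139, 0.001, 0.008]
wrist_force: [0.3, -0.9, -1.9]
width: 0.0474
grasp_force: 41.8
time_s: 22.97
eef_pos: [0.4991, -0.2717, 0.0601]
tcp_rot: [3.14, -0.002, 0.004]
wrist_force: [-0.5, -0.0, -1.4]
width: 0.0478
grasp_force: 41.8
[ 0.4991 -0.2717  0.0601]
3542 axis [ 0.4975 -0.2729] tilt [-0.0014  0.0128] base [ 0.4975 -0.2734] [0.0638 0.0713]
nest 6661 [ 0.4748 -0.3172  0.042 ] [ 0.5427 -0.227   0.0505] ((0.5047047734260559, -0.27223438024520874), (0.08446719497442245, 0.06807366758584976), 84.00875854492188)
```

```bash
python3 -m crank '[[[-0.7,-1.3,0],0,0.4],[[0,0,0],0,0.4],[[0,0,6],0,0.4],[[0,0,4],0,0.4],[[0,0,3],0,0.4],[[0,0,2],0,0.4],[[0,0,0],0,0.4],[[0,0,0],0,0.4]]' 60
python3 -m crank '[[[0,0,3],0,0.4],[[0,0,2],0,0.4],[[0,0,2],0,0.4],[[0,0,0],0,0.4],[[0,0,0],0,0.4]]'
```

```text
time_s: 23.68
eef_pos: [0.4971, -0.2697, 0.043]
tcp_rot: [-3.141, 0.002, 0.001]
wrist_force: [-0.6, -0.3, -1.3]
width: 0.0468
grasp_force: 63.8
time_s: 24.1
eef_pos: [0.4973, -0.2698, 0.0363]
tcp_rot: [-3.142, 0.002, -0.0]
wrist_force: [-0.3, 0.4, 0.5]
width: 0.0469
grasp_force: 64.5
```

The bottle is in the bore without side force and just touching the seat. Press in small steps.

```bash
for i in 1; do python3 -m crank '[[[0,0,1],0,0.4],[[0,0,0],0,0.4],[[0,0,0],0,0.4]]'; done
python3 -m crank '[[[0,0,1],0,0.4],[[0,0,0],0,0.4],[[0,0,0],0,0.4]]'
python3 -m crank '[[[0,0,1],0,0.4],[[0,0,0],0,0.4],[[0,0,0],0,0.4]]'
```

```text
time_s: 24.35
eef_pos: [0.4974, -0.2698, 0.0356]
tcp_rot: [3.142, -0.002, 0.0]
wrist_force: [-0.5, -0.0, 4.1]
width: 0.0466
grasp_force: 64.8
time_s: 24.6
eef_pos: [0.4974, -0.2698, 0.0348]
tcp_rot: [3.142, -0.002, 0.001]
wrist_force: [-1.4, 1.4, 7.7]
width: 0.0471
grasp_force: 65.1
time_s: 24.85
eef_pos: [0.4975, -0.2698, 0.0339]
tcp_rot: [3.141, -0.002, 0.001]
wrist_force: [-1.3, 1.1, 8.9]
width: 0.047
grasp_force: 65.2
```

```bash
python3 -m crank '[[[0,0,1],0,0.4],[[0,0,0],0,0.4],[[0,0,1],0,0.4],[[0,0,0],0,0.4],[[0,0,0],0,0.4]]'
python3 -m crank '[[[0,0,1],0,0.4],[[0,0,0],0,0.4],[[0,0,1],0,0.4],[[0,0,0],0,0.4],[[0,0,0],0,0.4]]'
python3 -m crank '[[[0,0,1],0,0.4],[[0,0,0],0,0.4],[[0,0,0],0,0.4]]'
```

```text
time_s: 25.27
eef_pos: [0.4975, -0.2698, 0.0319]
tcp_rot: [3.142, -0.002, 0.001]
wrist_force: [-1.8, 1.9, 9.4]
width: 0.0465
grasp_force: 65.3
time_s: 25.68
eef_pos: [0.4975, -0.2698, 0.0299]
tcp_rot: [3.141, -0.002, 0.001]
wrist_force: [-1.9, 2.1, 9.8]
width: 0.0464
grasp_force: 65.3
time_s: 25.93
eef_pos: [0.4975, -0.2698, 0.0289]
tcp_rot: [3.141, -0.002, 0.001]
wrist_force: [-1.4, 1.9, 10.0]
width: 0.0469
grasp_force: 65.3
```

```bash
python3 -m crank '[[[0,0,0.7],0,0.4],[[0,0,0],0,0.4],[[0,0,0],0,0.4]]'
python3 -m crank '[[[0,0,0.6],0,0.4],[[0,0,0],0,0.4],[[0,0,0],0,0.4]]'
```

```text
time_s: 26.18
eef_pos: [0.4975, -0.2698, 0.0283]
tcp_rot: [3.141, -0.002, 0.001]
wrist_force: [-1.7, 1.8, 10.0]
width: 0.047
grasp_force: 65.3
time_s: 26.43
eef_pos: [0.4975, -0.2698, 0.0279]
tcp_rot: [3.141, -0.002, 0.001]
wrist_force: [-2.6, 2.3, 12.6]
width: 0.0469
grasp_force: 65.6
```

The force has left the plateau (10.0 → 12.6 N), so the seat is at its stop. A last 0.3 mm to confirm the stiff rise, then release and clear.

```bash
python3 -m crank '[[[0,0,0.3],0,0.4],[[0,0,0],0,0.4],[[0,0,0],0,0.4]]'
python3 -m crank '[[[0,0,-0.5],0,0.4],[[0,0,-0.5],0,0.4],[[0,0,-0.5],0,0.4],[[0,0,0],0,0.4]]'
```

```text
time_s: 26.68
eef_pos: [0.4975, -0.2698, 0.0277]
tcp_rot: [3.141, -0.002, 0.001]
wrist_force: [-3.1, 1.8, 12.8]
width: 0.0466
grasp_force: 65.7
time_s: 27.02
eef_pos: [0.4974, -0.2698, 0.0288]
tcp_rot: [3.141, -0.002, 0.001]
wrist_force: [-1.5, 1.1, 7.0]
width: 0.0468
grasp_force: 65.5
```

Unloading follows the mount's 0.2 mm/N, as it should. I press once more, slightly further, to be certain, and then release.

```bash
python3 -m crank '[[[0,0,0.5],0,0.4],[[0,0,0.5],0,0.4],[[0,0,0.5],0,0.4],[[0,0,0.2],0,0.4],[[0,0,0],0,0.4],[[0,0,0],0,0.4]]'
python3 -m crank '[[[0,0,-0.7],0,0.4],[[0,0,-0.7],0,0.4],[[0,0,-0.7],0,0.4],[[0,0,-0.7],0,0.4],[[0,0,0],0,0.4],[[0,0,0],0,0.4]]'
```

```text
time_s: 27.52
eef_pos: [0.4976, -0.2698, 0.0275]
tcp_rot: [3.141, -0.002, 0.001]
wrist_force: [-2.9, 2.9, 12.6]
width: 0.0469
grasp_force: 65.7
time_s: 28.02
eef_pos: [0.4973, -0.2698, 0.0294]
tcp_rot: [3.141, -0.002, 0.0]
wrist_force: [-0.3, 0.3, 4.5]
width: 0.0469
grasp_force: 65.0
```

```bash
python3 -m crank '[[[0,0,0.7],0,0.4],[[0,0,0.7],0,0.4],[[0,0,0.7],0,0.4],[[0,0,0.7],0,0.4],[[0,0,0.2],0,0.4],[[0,0,0],0,0.4],[[0,0,0],0,0.4]]' | grep -E "pos|force"
python3 -m crank '[[[0,0,0],0,0.4]]' | grep -E "wrist"
python3 -m crank '[[[0,0,0.3],0,0.4],[[0,0,0],0,0.4],[[0,0,0],0,0.4]]' | grep -E "pos|force"
python3 -m crank '[[[0,0,0],0,0.4]]' | grep -E "wrist"
```

```text
eef_pos: [0.4975, -0.2698, 0.0272]
wrist_force: [-3.1, 3.4, 15.0]
grasp_force: 65.8
wrist_force: [-4.0, 2.2, 15.0]
eef_pos: [0.4976, -0.2699, 0.027]
wrist_force: [-3.4, 2.3, 16.0]
grasp_force: 65.9
wrist_force: [-3.4, 2.6, 16.6]
```

A clear stiff rise to 16 N means the seat is home. Unload, release and rise.

```bash
python3 -m crank '[[[0,0,-1],0,0.4],[[0,0,-1],0,0.4],[[0,0,-1],0,0.4],[[0,0,-0.3],0,0.4],[[0,0,0],0,0.4],[[0,0,0],0,0.4]]'
python3 -m crank '[[[0,0,0],0,0.6],[[0,0,0],0,0.7],[[0,0,0],0,0.9],[[0,0,0],0,0.9],[[0,0,-5],0,0.9],[[0,0,-20],0,0.9],[[0,0,-35],0,0.9],[[0,0,-40],0,0.9]]'
python3 -m crank '[[[-20,0,-30],0,0.9],[[-35,0,0],0,0.9],[[-35,0,0],0,0.9],[[-35,0,0],0,0.9],[[0,0,0],0,0.9],[[0,0,0],0,0.9],[[0,0,0],0,0.9]]'
python3 bal.py
python3 - <<'E'
from h import *
np.set_printoptions(precision=4,suppress=True)
for n in("wrist","scene"):
    c=ctrl.camera(n);save(c,n+"9.png");f=cloud(c).reshape(-1,3)
    q=f[(np.hypot(f[:,0]-.497,f[:,1]+.27)<.035)&(f[:,2]>.1)&(f[:,2]<.14)]
    print(n,len(q),np.median(q[:,2]),cv2.minEnclosingCircle(q[:,:2].astype(np.float32)))
a=cv2.imread("pics/wrist9.png");b=cv2.imread("pics/scene9.png")[90:290,220:540]
cv2.imwrite("pics/end.png",np.hstack([cv2.resize(a,(400,250)),cv2.resize(b,(400,250))]))
E
```

```text
time_s: 29.52
eef_pos: [0.4973, -0.2698, 0.0293]
tcp_rot: [3.142, -0.002, 0.0]
wrist_force: [-1.0, 1.2, 4.7]
width: 0.0466
grasp_force: 65.2
time_s: 30.18
eef_pos: [0.4957, -0.2689, 0.1289]
tcp_rot: [-3.14, 0.002, 0.006]
wrist_force: [0.7, -1.3, 1.3]
width: 0.0772
grasp_force: 0.0
time_s: 30.77
eef_pos: [0.3729, -0.2701, 0.16]
tcp_rot: [3.141, -0.003, 0.002]
wrist_force: [0.7, -0.2, 0.5]
width: 0.0767
grasp_force: 0.0
30.7667 [ 0.3729 -0.2701  0.16  ]
side R pan 116 0.052093198164687216 cap 168 [ 0.6016 -0.0643  0.1453] ((0.5784747004508972, -0.08731543272733688), 0.02179335243999958)
side L pan 221 0.07440193986854209 cap 0  
scene R pan 183 0.05412866862890564 cap 267 [ 0.6001 -0.0657  0.1452] ((0.5754817724227905, -0.09017287194728851), 0.02231399342417717)
scene L pan 364 0.07607689306162607 cap 0  
wrist 3982 0.11768835402090819 ((0.4955828785896301, -0.271636426448822), 0.024016521871089935)
scene 199 0.11619806609436964 ((0.49635034799575806, -0.26545384526252747), 0.02519988641142845)
```

View pics/end.png

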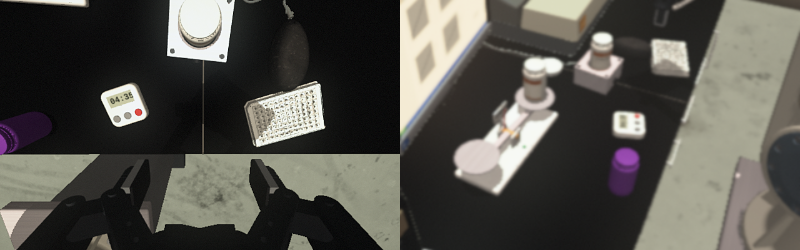

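The heavier bottle stands upright in the nest (right view, (600,60)) with its cap at 0.118. That puts the seat about 6 mm below where it started, so it is home. The lighter one stands on the right pan at (533,85), and everything else is in place.

```bash
python3 -c "
from station import ctrl;print(ctrl.finish_job())"
```

```text
the job is handed in; nothing more can be done
None
```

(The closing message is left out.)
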